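# Stamp an aluminium bar in the hand-lever press

### The arm

A 6-joint arm with a two-finger parallel gripper is mounted at the origin on the work surface. World frame = base frame: x ahead of the robot, y to its left, z up, the work surface at z = 0. Lengths are in m, angles in rad, forces in N, time in s.
With the tool pointing down it reaches from about 0.375 to 0.9 m from the base axis. Payload 3.1 kg.
Tool frame: the origin (TCP) lies on the centre line of the jaws, within the pads' length; the fingertips stand 19 mm ahead of it and the grasp point (between the pads) is the TCP; z points along the fingers, y is the line along which they close (so a half turn about z gives the same grasp; the last joint's range is limited). The gripper opens to 85 mm and grips with 20 to 120 N. Pads are 22 mm wide; open, the fingers measure 114 mm over their backs; the gripper's body (76 mm by 85 mm) begins 54 mm behind the grasp point. The pads swing forward as they close: fully open they stand 13 mm farther back than shut.
Start: joints at [1.01, 0.527, 1.433, -0, 1.181, -0.178], TCP at [0.233, 0.58, 0.217] pointing down, gripper open.
Joint ranges: [-3.08, 3.08], [-0.75, 2.2], [0.22, 2.44], [-1.43, 4.57], [0, 2.65], [-2.85, 2.85]. Speed limits (rad/s): [2.79, 2.79, 3.14, 3.14, 3.14, 3.14].

### API

Orientations are given as a unit quaternion [x, y, z, w].
In Python, from station import manip, cams, sign_off gives the robot as it stands.
- The arm moves only by the tool carry_out, never from a script. Its argument "targets" is a list that holds one entry, the list of rows, each a list of 7 numbers: the shift along the tool's x, y, z in cm, then the turn, a rotation vector about the tool's x, y, z in degrees, then the finger opening in cm, from 0 to 8.54. A call has 1 to 12 rows; each row is the pose to reach, as a shift and turn from the pose commanded when the call began, along the tool's axes at that moment; what a row does not reach only later rows make up. A row lasts 1/12 s, in which the tool goes at most 41.7 mm and 7.16 degrees, less where a joint would pass 70% of its speed; a pose out of reach is approached as far as the arm can. A call with a gripper value outside its range is refused whole. The fingers move at their own pace and stop on an object; "force" is the grip in N (left out, the last holds). Time passes only in rows, so rows that repeat a pose let the fingers close. It gives the time, the measured TCP pose, the force, the opening and the grip force at its end, in the units of the state.
- manip.sense(): the state, without advancing time (a new reading comes with each control period).
- cams.snapshot(name): name is "scene" or "side" or "wrist"; returns the picture (420x560x3 uint8, red, green, blue); there is no depth.
- cams.camera_info(name): a dict with "K" (3x3 intrinsics, pixels), "T" (4x4, takes a point from camera to world coordinates). Camera axes: x right, y down, z forward; pixel columns grow to the right and rows downward; lengths in m; the calibration is good to about 2 mm. A picture is of the moment at which its call begins: read the wrist's pose just before it. camera_info takes no time and is no camera call; for the wrist camera it gives the pose at the moment of the call.
- sign_off(): hands the job in; it is judged then, once.
The state is a dict: "t": time; "q": joint angles; "qd": joint speeds; "tau": joint torques, N m; "tcp_pos": TCP position; "tool_rot": TCP orientation; "force": force on the tool from outside, world axes, zero at the start; "ft_torque": the same for the moment, N m; "finger_gap": opening from 0.0 (shut) to 1.0 (fully open); "gripper_force": force on a finger pad.
Only numpy, scipy, OpenCV 4.12 (cv2) and the standard library are available. Lean on these libraries where they do the work, as an engineer would, in place of code of your own. Each camera call takes 0.05 s, during which the arm holds its last target. There are 200 camera calls.

### The job

Take the loose aluminium bar lying to the right of the press and lay it in the press, between the guide rails and fully home against the back stop, then turn the orange clamp knob clockwise as far as it goes so that its steel toe lies over the bar. With the bar home and clamped, pull the red lever all the way down to its stop to stamp the bar, and let it come all the way back up. Leave the bar clamped in the press, and leave the other things on the bench alone.

Things in the scene. Friction and masses are not known exactly. Their poses are not given: they have to be found in the camera images.
- bar: plain aluminium flat bar, 160 long (its x) x 40 wide (its y) x 16 thick (its z), about 0.3 kg, lying flat and loose on the bench to the right of the press, roughly pointing away from the robot; either end may go in first. Origin at the centre of its underside.
- press: green C-frame hand-lever press fixed on the bench, front to its own -x, z up, origin at bench level. In its frame (mm): dark bed plate x -130..140, y -140..90, top z 30; green head x -68..140, y -35..35, z 95..260, its underside 65 above the bed; round ram 26 dia at x 0, y 0, hanging to z 76 at rest, comes down onto the bar with the lever.
- nest (a point): where the centre of the bar's underside lies on the bed when the bar is home, its tail 32 mm out in front of the head; axes of the press, bar's length along x. At (-20, 0, 30) mm in the press frame. Steel guide rails, 46 apart and 10 high, span press x -39..61 with flared mouths from x -57; the back stop's face is at x 61.
- clamp_grip (a point): middle of the orange wing of the swing-clamp knob, on its vertical axis 87 mm above the bench, at (-90, -105) mm in the press frame. The wing is 70 long (point x) x 14 thick (point y) x 30 high; below it a steel toe 117 long, 20 wide, 17.5 to 29.5 mm above the bed, points along the point's -x and turns with it.
- clamp (a joint): turn of the clamp knob, rad: 0 = toe points to the front of the press (press -x), grows clockwise seen from above, 1.45 = end stop, toe lies across the bar just above it. Stiff enough to stay where it is left.
- lever_grip (a point): middle of the lever's red cross handle: a horizontal round bar 28 dia, 115 long, its axis along the press's y. At rest at (-90, 113, 320) mm in the press frame.
- lever_pivot (a point): point on the lever's hinge axis level with the middle of the handle, at (30, 113, 200) mm in the press frame; the handle swings about it (axis along press y) with radius 170 mm, from 45 degrees above level towards the robot down to about 7 degrees below level.
- lever (a joint): lever angle, rad: 0 = up at rest, 0.9 = pulled down to its stop. A spring (up to about 12 N at the handle) brings it back up.
- rasp: wood-handled rasp, 275 long, 26 wide, lying on the left part of the bench; to be left alone. Origin under it near its middle.
- hammer: hammer lying on the left part of the bench; to be left alone.
- wrench: wrench lying at the right of the bench; to be left alone.
- oil: blue bottle, 60 dia, 150 high, standing right of and behind the press; to be left alone.
- mug: white mug, 84 dia, 95 high, standing left of and behind the press; to be left alone.
- chalk: small cardboard box 75 x 55 x 28 lying left in front of the press; to be left alone.
Not all that is in view belongs to the job. There is more than one size of the bar; the job needs the largest.

How it is judged:
On the way, in this order (a step that is already met when the one before it is completed fails the run):
1. the bar lies flat in the press, home against the back stop (horizontal distance between bar and nest below 0.006 m and z of bar in the frame of nest between -0.004 and 0.004 m and angle between the x axis of bar and the x axis of press, either way round below 0.07 rad), for 0.2 s.
2. the clamp toe is turned over the bar, the bar still home (all of step 1 and value of joint clamp above 1.2 rad), for 0.2 s.
3. the lever is pulled down to its stop with the bar home and clamped (all of step 2 and value of joint lever above 0.84 rad), for 0.1 s.
4. the lever is back up (value of joint lever below 0.08 rad), for 0.1 s.
At the end, for the whole second after the job is handed in: the bar lies flat and at rest on the bed with its centre within 6 mm of its home point (height within 4 mm) and within 0.07 rad of the press's direction, the clamp knob is turned at least 1.2 rad, the lever is back up (below 0.08 rad) (all of step 2 and value of joint lever below 0.08 rad and linear speed of bar below 0.02 m/s); the robot touches nothing.
It fails at once if the lever pulled more than half way while the bar is not home or the clamp is not over it (value of joint lever above 0.45 rad and not ((horizontal distance between bar and nest below 0.006 m and z of bar in the frame of nest between -0.004 and 0.004 m and angle between the x axis of bar and the x axis of press, either way round below 0.07 rad) and value of joint clamp above 1.2 rad)).
It fails at once if another thing on the bench moved by more than 30 mm (distance of any of rasp, hammer, wrench, oil, mug, chalk from where it was at the start of the episode above 0.03 m).
It also fails if it takes over 64 s, if anything falls off the work surface, if the arm or the gripper's body presses on something with over 40 N, if the wrist force passes 120 N, or if a joint passes its speed limit or range.

## Working session

There is one attempt and no reset: what is moved stays moved. The work goes in short steps, Python scripts to look and compute and a tool call to move; the robot and the scene stay as the last step left them, time stands still between calls to the robot, and variables do not carry over. Pictures are saved under pics/ and viewed, at most 13 in all, crops included, and the job is handed in when it is done.

Besides the shell and the picture viewer there is one more tool, called after ">>>" as a command line: name --argument value ..., lists and objects as JSON in quotes. carry_out: Moves the arm, as the interface text tells. Its arguments: {"type":"object","properties":{"targets":{"type":"array"},"force":{"type":"number"}},"required":["targets"]}

```bash
mkdir -p pics; ls; python3 - <<'E'
from station import manip,cams
import cv2
for n in("scene","side"):
    im=cams.snapshot(n); cv2.imwrite(f"pics/{n}0.png",im[:,:,::-1]); i=cams.camera_info(n); print(n,i["K"],i["T"])
s=manip.sense();print(s)
E
```

```text
pics
scene [[414.4958454    0.         279.20259341]
 [  0.         414.4958454  212.73903223]
 [  0.           0.           1.        ]] [[ 0.7798661   0.37205017 -0.50337613  1.02967489]
 [ 0.62590256 -0.47301903  0.62007982 -0.65561586]
 [-0.00740569 -0.79864364 -0.60175866  0.84036564]
 [ 0.          0.          0.          1.        ]]
side [[423.81187771   0.         278.12243831]
 [  0.         423.81187771 201.844406  ]
 [  0.           0.           1.        ]] [[ 0.89011097 -0.32567909  0.31880337  0.13040508]
 [-0.45559929 -0.65349786  0.60445829 -0.72446728]
 [ 0.01147789 -0.68328155 -0.73006478  1.10818377]
 [ 0.          0.          0.          1.        ]]
{'t': 0.1, 'q': array([ 1.01048881e+00,  5.28389228e-01,  1.43378158e+00,  4.00707169e-06,
        1.18139531e+00, -1.78482063e-01]), 'qd': array([ 0.00011052, -0.00201359, -0.00296361,  0.00016478, -0.00068385,
        0.0002622 ]), 'tau': array([ 6.21543631e-05, -4.43307102e+01, -1.78586340e+01, -1.85208505e-04,
        3.92693561e-03, -2.51048164e-05]), 'tcp_pos': array([0.23248156, 0.57942659, 0.2158193 ]), 'tool_rot': array([ 1.89755773e-01,  9.81830827e-01, -9.19504634e-04, -3.57988724e-04]), 'force': array([-0.31696317,  0.43587519, -0.00922072]), 'ft_torque': array([ 0.03600826, -0.02438719, -0.01359878]), 'gripper_force': 0.0, 'finger_gap': 1.0010715431192714}
```

View pics/scene0.png

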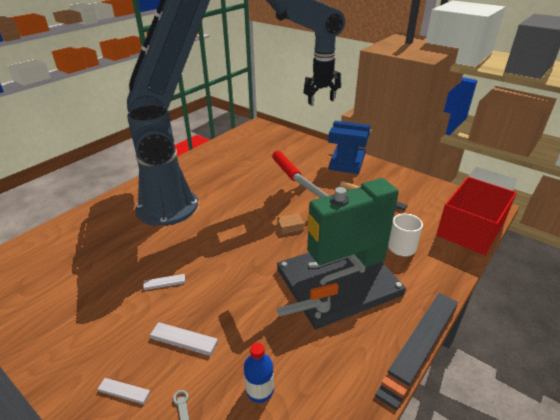

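View pics/side0.png

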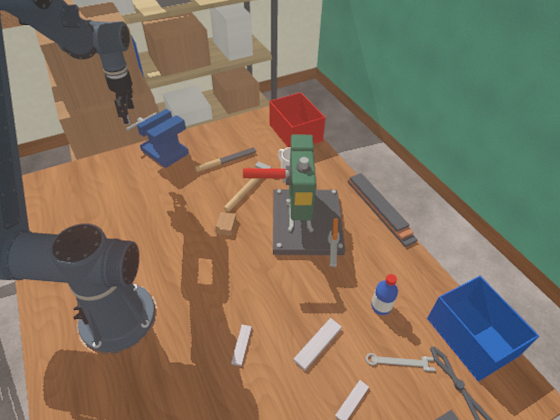

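The scene view shows the largest bar at about (184,339), the press at (345,250) and the clamp knob at (323,292). In the side view the bar is at (318,344) and the press bed spans about (275..343, 191..254). Next I measure the bar with masks and crop the press for its plate corners.

```bash
cat > h.py <<'E'
import numpy as np, cv2
from station import manip,cams
from scipy.spatial.transform import Rotation as R
def ray(n,u,v,I=None):
    I=I or cams.camera_info(n); K,T=I["K"],I["T"]
    d=T[:3,:3]@np.linalg.solve(K,[u,v,1.]); return T[:3,3],d
def onz(n,u,v,z,I=None):
    o,d=ray(n,u,v,I); return o+d*(z-o[2])/d[2]
def tri(a,b):
    (o1,d1),(o2,d2)=a,b
    s=np.linalg.lstsq(np.c_[d1,-d2],o2-o1,rcond=None)[0]
    p,q=o1+s[0]*d1,o2+s[1]*d2; return (p+q)/2,np.linalg.norm(p-q)
def proj(n,p):
    I=cams.camera_info(n);c=I["T"][:3,:3].T@(np.array(p)-I["T"][:3,3]);u=I["K"]@c;return u[:2]/u[2]
E
python3 - <<'E'
from h import *
for n,c in(("scene",(184,339)),("side",(318,344))):
    im=cv2.imread(f"pics/{n}0.png"); hsv=cv2.cvtColor(im,cv2.COLOR_BGR2HSV)
    m=((hsv[:,:,1]<70)&(hsv[:,:,2]>120)).astype(np.uint8)
    k,l,st,ce=cv2.connectedComponentsWithStats(m)
    b=(l==l[c[1],c[0]]).astype(np.uint8)
    ct=max(cv2.findContours(b,0,cv2.CHAIN_APPROX_NONE)[0],key=len)[:,0]
    for z in(.016,.0):
        P=np.array([onz(n,u,v,z)[:2] for u,v in ct],np.float32)
        r=cv2.minAreaRect(P*1000);print(n,z,r)
        print(cv2.boxPoints(r).round(0).tolist())
    print(st[l[c[1],c[0]]], np.median(im[b>0],0))
a=cv2.imread("pics/scene0.png")[225:330,260:410];b=cv2.imread("pics/side0.png")[130:270,235:355]
cv2.imwrite("pics/c1.png",np.hstack([cv2.resize(a,None,fx=3,fy=3,interpolation=2)[:420],cv2.resize(b,None,fx=2.8,fy=2.8,interpolation=2)[:315] if 0 else cv2.copyMakeBorder(cv2.resize(b,(270,315),interpolation=2),0,0,0,0,0)]))
cv2.imwrite("pics/c2.png",cv2.resize(b,None,fx=4,fy=4,interpolation=2))
E
```

```text
scene 0.016 ((469.08294677734375, -329.7662353515625), (163.72767639160156, 46.73774719238281), 20.83224868774414)
[[384.0, -337.0], [401.0, -381.0], [554.0, -322.0], [537.0, -279.0]]
scene 0.0 ((458.20245361328125, -323.4417724609375), (166.90545654296875, 47.6448974609375), 20.832246780395508)
[[372.0, -331.0], [389.0, -375.0], [545.0, -316.0], [528.0, -271.0]]
[ 150  323   68   32 1115] [201. 200. 208.]
side 0.016 ((466.07989501953125, -330.8056640625), (164.77337646484375, 43.906890869140625), 20.77646827697754)
[[381.0, -340.0], [397.0, -381.0], [551.0, -322.0], [535.0, -281.0]]
side 0.0 ((470.99737548828125, -325.03875732421875), (167.18724060058594, 44.55009460449219), 20.7764892578125)
[[385.0, -334.0], [401.0, -376.0], [557.0, -316.0], [541.0, -275.0]]
[294 318  48  53 948] [200. 199. 208.]
```

View pics/c1.png

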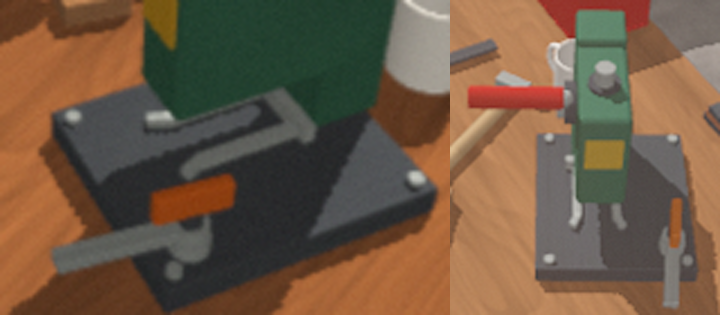

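View pics/c2.png

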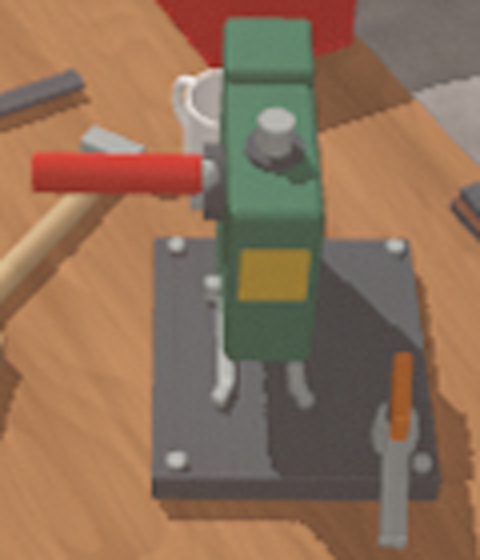

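Pixel positions of the plate's top corners (c1 is 3x, c2 is 4x):
- **Scene:** front-left (53,113), front-right (165,297) and back-right (437,190).
- **Side:** back-left (156,239), back-right (409,240), front-right (437,478) and front-left (153,479).

In the side crop the toe runs from about (395,420) to (393,545), so the clamp is near 0.

```bash
cat >> h.py <<'E'
def rigid(A,B):
    A,B=np.array(A),np.array(B);a,b=A-A.mean(0),B-B.mean(0)
    th=np.arctan2((a[:,0]*b[:,1]-a[:,1]*b[:,0]).sum(),(a*b).sum());c,s=np.cos(th),np.sin(th)
    M=np.array([[c,-s],[s,c]]);t=B.mean(0)-M@A.mean(0);return th,t,np.linalg.norm(B-(A@M.T+t),axis=1)
E
python3 - <<'E'
from h import *
C=dict(bl=(.14,.09),br=(.14,-.14),fr=(-.13,-.14),fl=(-.13,.09))
S=dict(fl=(53,113),fr=(165,297),br=(437,190)); D=dict(bl=(156,239),br=(409,240),fr=(437,478),fl=(153,479))
A=[];B=[]
for n,dd,f,o in(("scene",S,3,(260,225)),("side",D,4,(235,130))):
    a=[C[k] for k in dd]; b=[onz(n,(u+.5)/f-.5+o[0],(v+.5)/f-.5+o[1],.03)[:2] for u,v in dd.values()]
    print(n,rigid(a,b)); A+=a;B+=b
th,t,r=rigid(A,B);print(th,t,r)
M=np.array([[np.cos(th),-np.sin(th)],[np.sin(th),np.cos(th)]])
for k,p in dict(nest=(-.02,0),clamp=(-.09,-.105),lever=(-.09,.113),piv=(.03,.113)).items(): print(k,(M@p+t).round(4))
# orange & red checks
for n in("scene","side"):
    im=cv2.imread(f"pics/{n}0.png");h=cv2.cvtColor(im,cv2.COLOR_BGR2HSV)
    print(n,"pred clamp",proj(n,[*(M@(-.09,-.105)+t),.087]),"lever",proj(n,[*(M@(-.09,.113)+t),.32]))
    for nm,m in(("or",(h[:,:,0]>5)&(h[:,:,0]<12)&(h[:,:,1]>215)&(h[:,:,2]>120)),("red",((h[:,:,0]<4)|(h[:,:,0]>175))&(h[:,:,1]>180)&(h[:,:,2]>100))):
        k,l,st,ce=cv2.connectedComponentsWithStats(m.astype(np.uint8))
        print(nm,[(st[i].tolist(),ce[i].round(1).tolist()) for i in range(1,k) if st[i,4]>25])
E
```

```text
scene (np.float64(1.095764649956877), array([0.62937042, 0.06851119]), array([0.00308864, 0.00142301, 0.00305085]))
side (np.float64(1.097941150037891), array([0.63020791, 0.06782021]), array([0.00367123, 0.00164924, 0.00511046, 0.00202102]))
1.0967042475540816 [0.62982792 0.06811836] [0.00308531 0.00097907 0.00341406 0.00402222 0.00148263 0.00474213
 0.00257198]
nest [0.6207 0.0503]
clamp [ 0.6822 -0.0599]
lever [0.4882 0.0396]
piv [0.543  0.1464]
scene pred clamp [323.8355052 291.921422 ] lever [286.02495103 165.96850485]
or [([108, 0, 25, 16, 243], [121.5, 6.3]), ([14, 15, 34, 20, 424], [30.2, 23.9]), ([101, 37, 39, 22, 567], [119.9, 47.3]), ([53, 48, 45, 25, 712], [74.1, 58.7]), ([311, 284, 27, 15, 243], [323.7, 291.2])]
red [([192, 135, 17, 13, 129], [197.9, 140.5]), ([175, 140, 14, 16, 142], [181.8, 147.2]), ([273, 151, 27, 29, 302], [284.9, 163.8]), ([437, 177, 79, 78, 3800], [475.0, 214.5]), ([250, 343, 14, 16, 173], [256.8, 350.0])]
side pred clamp [334.6955308  228.67402611] lever [263.88073783 173.38549188]
or []
red [([270, 97, 54, 50, 781], [293.0, 120.9]), ([293, 113, 14, 9, 37], [299.5, 118.1]), ([244, 169, 41, 9, 135], [264.3, 170.6]), ([386, 275, 10, 10, 79], [390.6, 279.2])]
```

```bash
cat >> h.py <<'E'
PY=1.0967; PT=np.array([.6298,.0681])
def pw(x,y,z): c,s=np.cos(PY),np.sin(PY); return np.array([PT[0]+c*x-s*y,PT[1]+s*x+c*y,z])
def ori(yaw,tilt,rollz=0): # tool x heading yaw, z leaning forward by tilt
    c,s=np.cos(yaw),np.sin(yaw)
    return R.from_matrix(np.array([[c,s,0],[s,-c,0],[0,0,-1]]))*R.from_euler('y',tilt)
def rel(*goals):
    s=manip.sense();Q=R.from_quat(s["tool_rot"])
    print("t %.2f tcp %s gap %.3f F %s q %s"%(s["t"],s["tcp_pos"].round(4),s["finger_gap"],s["force"].round(1),s["q"].round(2)))
    for p,o in goals:
        d=Q.inv().apply(np.array(p)-s["tcp_pos"])*100;r=(Q.inv()*o).as_rotvec(degrees=True)
        print(d.round(2).tolist(),r.round(1).tolist())
E
python3 - <<'E'
from h import *
d=np.radians; o0=R.from_quat(manip.sense()["tool_rot"])
by=.363; b=np.array([.4675,-.330]); u=np.array([np.cos(by),np.sin(by)])
g=b-.072*u
rel(([.30,.50,.43],ori(d(120),0)),([.40,.25,.43],ori(d(90),0)),([.45,0,.43],ori(d(50),0)),([.44,-.25,.35],ori(by,d(20))),([*(g-.03*u),.12],ori(by,d(40))),([*g,.027],ori(by,d(40))))
E
```

```text
t 0.10 tcp [0.2325 0.5794 0.2158] gap 1.001 F [-0.3  0.4 -0. ] q [ 1.01  0.53  1.43  0.    1.18 -0.18]
[-9.22, -4.9, -21.41] [-0.1, 0.0, 38.1]
[-27.81, -24.37, -21.38] [-0.1, 0.0, 68.1]
[-41.77, -45.71, -21.34] [-0.1, 0.1, 108.1]
[-50.16, -69.26, -13.3] [-24.0, 9.5, 135.6]
[-48.2, -82.53, 9.73] [-47.5, 18.7, 130.4]
[-50.41, -80.48, 19.02] [-47.5, 18.7, 130.4]
```

>>> carry_out --targets '[[[-2,-1,-10,0,0,7,8.5],[-4,-2,-15,0,0,14,8.5],[-7,-4,-19,0,0,21,8.5],[-9.2,-5,-21.4,0,0,28,8.5],[-12,-8,-21.4,0,0,35,8.5],[-15,-11,-21.4,0,0,42,8.5],[-18,-14,-21.4,0,0,49,8.5],[-21,-17,-21.4,0,0,56,8.5],[-24,-20,-21.4,0,0,62,8.5],[-26,-22.5,-21.4,0,0,68,8.5],[-28,-25.5,-21.4,0,0,72,8.5],[-30,-28.5,-21.4,0,0,76,8.5]]]'

```text
t: 1.1
tcp_pos: [0.3969, 0.2341, 0.4301]
tool_rot: [0.755, 0.656, -0.0, 0.0]
force: [1.5, 0.1, 0.2]
finger_gap: 0.994
gripper_force: 0.0
```

```bash
python3 - <<'E'
from h import *
d=np.radians
by=.363; b=np.array([.4675,-.330]); u=np.array([np.cos(by),np.sin(by)])
g=b-.072*u
rel(([.45,0,.43],ori(d(50),0)),([.44,-.25,.35],ori(by,d(0))),([*(g-.03*u),.14],ori(by,d(40))))
E
```

```text
t 1.10 tcp [0.3969 0.2341 0.4301] gap 0.994 F [1.5 0.1 0.2] q [ 0.29  0.1   1.48 -0.    1.56  0.43]
[-22.44, 8.54, 0.02] [0.0, 0.0, 31.9]
[-47.33, 11.05, 8.02] [0.0, 0.0, 61.1]
[-59.78, 5.96, 29.02] [-21.3, 36.1, 58.5]
```

>>> carry_out --targets '[[[-4,2,0,0,0,6,8.5],[-8,4,0,0,0,12,8.5],[-12,6,0,0,0,18,8.5],[-16,7.5,0,0,0,24,8.5],[-20,8.5,0,0,0,30,8.5],[-24,9,0,0,0,36,8.5],[-28,9.5,1,0,0,42,8.5],[-32,10,2,0,0,48,8.5],[-36,10.5,3.5,0,0,54,8.5],[-40,11,5,0,0,61,8.5],[-43,10.5,7,0,0,61,8.5],[-46,10,9,0,0,61,8.5]]]'

```text
t: 2.1
tcp_pos: [0.4326, -0.2357, 0.3396]
tool_rot: [0.983, 0.183, 0.001, 0.001]
force: [0.6, -0.3, 0.1]
finger_gap: 0.997
gripper_force: 0.0
```

```bash
python3 - <<'E'
from h import *
d=np.radians
by=.363; b=np.array([.4675,-.330]); u=np.array([np.cos(by),np.sin(by)])
g=b-.072*u
rel(([*(g-.02*u),.12],ori(by,d(40))),([*g,.027],ori(by,d(40))))
E
```

```text
t 2.10 tcp [ 0.4326 -0.2357  0.3396] gap 0.997 F [ 0.6 -0.3  0.1] q [-0.73  0.21  1.58  0.    1.35  0.48]
[-9.35, 9.98, 21.97] [-0.0, 40.0, 0.3]
[-7.35, 9.97, 31.27] [-0.0, 40.0, 0.3]
```

>>> carry_out --targets '[[[-1,1.5,3,0,6,0,8.5],[-2,3,6,0,12,0,8.5],[-3.5,4.5,9,0,18,0,8.5],[-5,6,12,0,24,0,8.5],[-6.5,7.5,15,0,30,0,8.5],[-8,9,18,0,36,0,8.5],[-9,10,21,0,40,0.3,8.5],[-9.3,10,22,0,40,0.3,8.5],[-9.3,10,22,0,40,0.3,8.5],[-9.3,10,22,0,40,0.3,8.5]]]'

```text
t: 2.93
tcp_pos: [0.3809, -0.3596, 0.1174]
tool_rot: [0.924, 0.167, 0.336, -0.066]
force: [0.5, 1.1, 0.2]
finger_gap: 0.997
gripper_force: 0.0
```

```bash
python3 - <<'E'
from h import *
d=np.radians
I=cams.camera_info("wrist");im=cams.snapshot("wrist")[:,:,::-1].copy();cv2.imwrite("pics/w1.png",im)
h=cv2.cvtColor(im,cv2.COLOR_BGR2HSV);m=((h[:,:,1]<70)&(h[:,:,2]>120)).astype(np.uint8)
k,l,st,ce=cv2.connectedComponentsWithStats(m)
for i in range(1,k):
    if st[i,4]<400: continue
    ct=max(cv2.findContours((l==i).astype(np.uint8),0,cv2.CHAIN_APPROX_NONE)[0],key=len)[:,0]
    P=np.array([onz("wrist",a,b,.016,I)[:2] for a,b in ct],np.float32)*1000
    print(st[i],cv2.minAreaRect(P))
by=.363; b=np.array([.4675,-.330]); u=np.array([np.cos(by),np.sin(by)])
g=b-.072*u
rel(([*g,.027],ori(by,d(40))))
E
```

```text
[ 321    0   61   32 1643] ((694.064208984375, -312.20721435546875), (49.40269088745117, 66.7292709350586), 19.75741195678711)
[ 415   48  143  106 2945] ((623.257080078125, -463.48565673828125), (35.534114837646484, 177.46768188476562), 59.56605529785156)
[ 264  118   55  177 8667] ((465.04998779296875, -327.4930725097656), (161.87356567382812, 40.19282531738281), 20.687728881835938)
[ 455  201   80  140 5759] ((462.5611877441406, -489.23138427734375), (108.2549819946289, 31.917110443115234), 23.06255340576172)
[117 271  53  60 852] ((350.1877136230469, -255.00198364257812), (15.060304641723633, 47.841094970703125), 85.11759948730469)
[408 271  53  60 869] ((424.4010314941406, -454.0674133300781), (47.64008331298828, 16.16968536376953), 43.93272399902344)
[  30  304   46   40 1141] ((307.3712463378906, -207.20704650878906), (26.323938369750977, 26.85965347290039), 51.517601013183594)
t 2.98 tcp [ 0.3819 -0.3594  0.1199] gap 0.997 F [0.  0.2 0.1] q [-1.38  0.63  1.94  0.89  0.95 -0.85]
[-4.57, 0.34, 8.3] [-0.3, -0.1, -0.2]
```

View pics/w1.png

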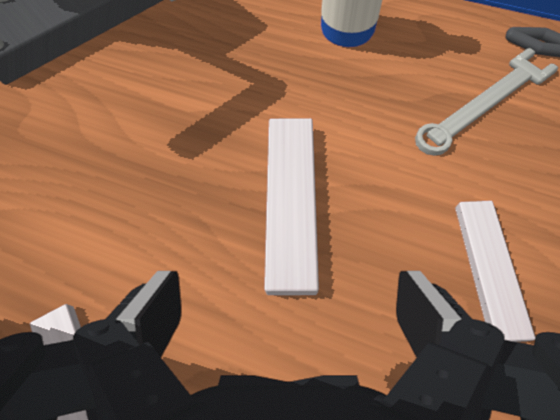

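The wrist view shows the bar at (264..318, 118..297), between the open fingers. It measures 162x40 mm, centred at about (0.466,-0.327), which agrees with the first measurement within 3 mm.

```bash
python3 - <<'E'
from h import *
d=np.radians
by=.3611; b=np.array([.466,-.3272]); u=np.array([np.cos(by),np.sin(by)])
g=b-.072*u
rel(([*(g-.015*u),.06],ori(by,d(40))),([*g,.027],ori(by,d(40))))
E
```

```text
t 2.98 tcp [ 0.3819 -0.3594  0.1199] gap 0.997 F [0.  0.2 0.1] q [-1.38  0.63  1.94  0.89  0.95 -0.85]
[-3.62, -0.01, 4.78] [-0.3, -0.1, -0.1]
[-4.6, 0.01, 8.27] [-0.3, -0.1, -0.1]
```

>>> carry_out --targets '[[[-1.8,0,2.4,-0.3,0,0,8.5],[-3.6,0,4.8,-0.3,0,0,8.5],[-4.1,0,6.6,-0.3,0,0,8.5],[-4.6,0,8.27,-0.3,0,0,8.5],[-4.6,0,8.27,-0.3,0,0,8.5],[-4.6,0,8.27,-0.3,0,0,8.5],[-4.6,0,8.27,-0.3,0,0,3],[-4.6,0,8.27,-0.3,0,0,3],[-4.6,0,8.27,-0.3,0,0,3],[-4.6,0,8.27,-0.3,0,0,3],[-4.6,0,8.27,-0.3,0,0,3],[-4.6,0,8.27,-0.3,0,0,3]]]' --force 100

```text
t: 3.98
tcp_pos: [0.3986, -0.3539, 0.0276]
tool_rot: [0.924, 0.169, 0.337, -0.06]
force: [-0.2, 1.0, -0.1]
finger_gap: 0.352
gripper_force: 0.0
```

```bash
python3 - <<'E'
from h import *
d=np.radians
s=manip.sense();print(s["gripper_force"],s["finger_gap"]*8.54)
by=.3611; b=np.array([.466,-.3272]); u=np.array([np.cos(by),np.sin(by)])
print("bar rel tcp", (b-s["tcp_pos"][:2])@u, (b-s["tcp_pos"][:2])@np.array([-u[1],u[0]]),s["tcp_pos"][2])
rel(([*s["tcp_pos"][:2],.12],ori(by,d(40))),(pw(-.20,0,.12),ori(PY,d(40))))
E
```

```text
0.0 3.00602445504475
bar rel tcp 0.07251746662412016 0.0011341388516576108 0.02763949131325731
t 3.98 tcp [ 0.3986 -0.3539  0.0276] gap 0.352 F [-0.2  1.  -0.1] q [-1.35  0.83  1.96  1.08  0.81 -1.08]
[5.94, 0.02, -7.08] [0.2, 0.0, 0.1]
[22.59, -17.88, 6.83] [27.2, 0.1, -32.2]
```

```bash
python3 - <<'E'
from h import *
w=cams.snapshot("wrist")[:,:,::-1]
s=cams.snapshot("side")[290:400,230:400,::-1]
cv2.imwrite("pics/w2.png",np.hstack([w[:,100:480],cv2.resize(s,(420,272),interpolation=2) if 0 else cv2.copyMakeBorder(cv2.resize(s,(420,272),interpolation=2),0,148,0,0,0)]))
E
```

```text
(no output)
```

View pics/w2.png

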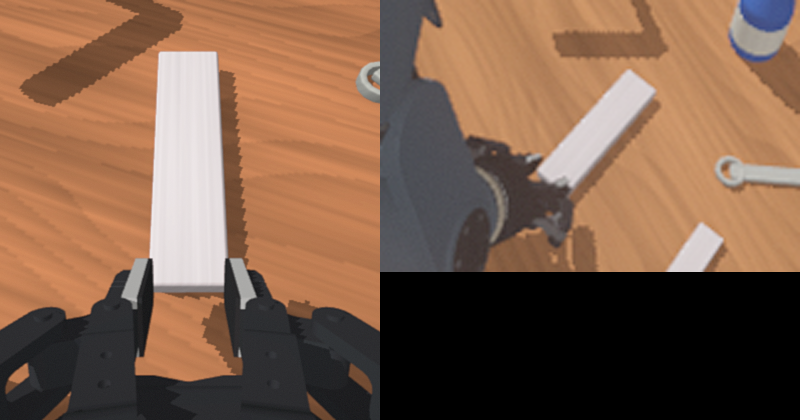

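```bash
python3 - <<'E'
from h import *
s=manip.sense();Q=R.from_quat(s["tool_rot"]);p=s["tcp_pos"]
print(s["finger_gap"],s["gripper_force"])
for y in(-.015,0,.015):
  for z in(0,.008,.019): print(y,z,(proj("wrist",p+Q.apply([0,y,z]))-[100,0]).round(0),"front",(proj("wrist",p+Q.apply([.011,y,z]))-[100,0]).round(0),(p+Q.apply([.0,y,z])).round(4))
for u,v in((160,52),(217,52),(150,286),(228,286)): print(onz("wrist",u+100,v,.016).round(4))
E
```

```text
0.35298872249998214 0.0
-0.015 0 [158. 265.] front [158. 242.] [ 0.3933 -0.3397  0.0273]
-0.015 0.008 [160. 258.] front [159. 237.] [ 0.3981 -0.3379  0.0212]
-0.015 0.019 [161. 250.] front [161. 230.] [ 0.4047 -0.3354  0.0128]
0 0 [190. 265.] front [190. 242.] [ 0.3986 -0.3537  0.0274]
0 0.008 [190. 258.] front [190. 237.] [ 0.4034 -0.3519  0.0212]
0 0.019 [190. 250.] front [190. 230.] [ 0.41   -0.3495  0.0128]
0.015 0 [223. 265.] front [223. 242.] [ 0.4038 -0.3678  0.0274]
0.015 0.008 [221. 258.] front [222. 237.] [ 0.4087 -0.366   0.0213]
0.015 0.019 [219. 250.] front [220. 230.] [ 0.4153 -0.3635  0.0128]
[ 0.5328 -0.2819  0.016 ]
[ 0.5463 -0.3175  0.016 ]
[ 0.3849 -0.3379  0.016 ]
[ 0.3983 -0.3734  0.016 ]
```

>>> carry_out --targets '[[[0,0,0,0,0,0,1.5],[0,0,0,0,0,0,1.5],[0,0,0,0,0,0,1.5],[0,0,0,0,0,0,1.5]]]' --force 100

```text
t: 4.42
tcp_pos: [0.3987, -0.3536, 0.0273]
tool_rot: [0.924, 0.169, 0.337, -0.06]
force: [-0.0, -0.4, 0.2]
finger_gap: 0.177
gripper_force: 0.0
```

```bash
python3 - <<'E'
from h import *
d=np.radians
by=.3611; b=np.array([.466,-.3272]); u=np.array([np.cos(by),np.sin(by)])
g=b-.070*u
rel(([*g,.022],ori(by,d(30))))
E
```

```text
t 4.42 tcp [ 0.3987 -0.3536  0.0273] gap 0.177 F [-0.  -0.4  0.2] q [-1.34  0.83  1.96  1.08  0.81 -1.08]
[-0.16, -0.09, 0.55] [0.1, -10.0, 0.0]
```

>>> carry_out --targets '[[[0,0,0,0,0,0,7],[0,0,0,0,0,0,7],[0,0,0,0,0,0,7],[0,0,0,0,0,0,7],[-0.1,-0.09,0.3,0,-5,0,7],[-0.16,-0.09,0.55,0,-10,0,7],[-0.16,-0.09,0.55,0,-10,0,7],[-0.16,-0.09,0.55,0,-10,0,1.5],[-0.16,-0.09,0.55,0,-10,0,1.5],[-0.16,-0.09,0.55,0,-10,0,1.5],[-0.16,-0.09,0.55,0,-10,0,1.5],[-0.16,-0.09,0.55,0,-10,0,1.5]]]' --force 100

```text
t: 5.42
tcp_pos: [0.3999, -0.3523, 0.0217]
tool_rot: [0.95, 0.173, 0.255, -0.046]
force: [0.1, -1.2, -0.3]
finger_gap: 0.175
gripper_force: 0.0
```

```bash
python3 - <<'E'
from h import *
w=cams.snapshot("wrist")[:,:,::-1].copy()
s=manip.sense();Q=R.from_quat(s["tool_rot"]);p=s["tcp_pos"]
for z,c in((0,(0,255,0)),(.019,(255,0,0))):
  for x in(-.011,.011):
    q=proj("wrist",p+Q.apply([x,0,z]));print(x,z,q.round(0));cv2.circle(w,tuple(int(a) for a in q),2,c,-1)
cv2.imwrite("pics/w3.png",cv2.resize(w[200:420,180:380],None,fx=2.7,fy=2.7,interpolation=2))
E
```

```text
-0.011 0 [290. 286.]
0.011 0 [290. 242.]
-0.011 0.019 [290. 270.]
0.011 0.019 [290. 230.]
```

View pics/w3.png

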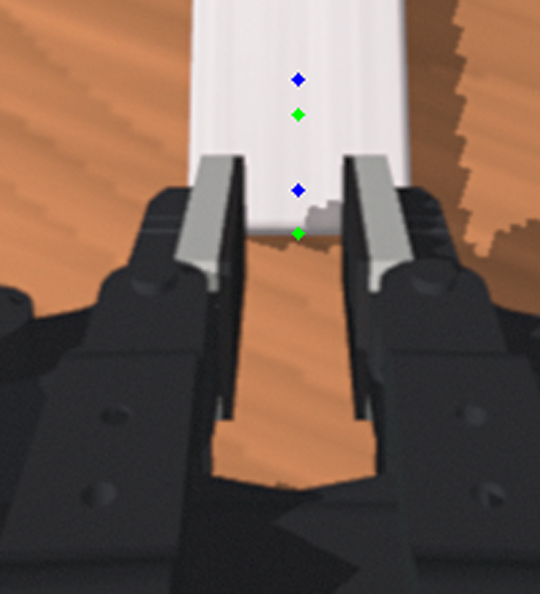

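The crop shows the closed pads standing above the bar's top face, with the pad tips at about row 257. The fingers are higher than the reported TCP implies, so I solve for where the tips really are.

```bash
python3 - <<'E'
from h import *
s=manip.sense();Q=R.from_quat(s["tool_rot"]);p=s["tcp_pos"]
I=cams.camera_info("wrist");c=Q.inv().apply(I["T"][:3,3]-p);print("cam in tool",c.round(4))
# edge points px (crop->full)
f=lambda u,v:(180+(u+.5)/2.7-.5,200+(v+.5)/2.7-.5)
for nm,(a,b) in dict(tip=((243,156),(345,156)),back=((217,290),(372,290)),outer=((204,156),(384,156))).items():
    for X in(.011,.0,-.011):
        r=[]
        for uv in(a,b):
            o,d=ray("wrist",*f(*uv));d=Q.inv().apply(d);t=(X-c[0])/d[0];r.append((c+t*d)*1000)
        print(nm,X,r[0].round(1),r[1].round(1))
print(s["tau"].round(2),s["ft_torque"],s["force"])
E
```

```text
cam in tool [ 0.0666 -0.0008 -0.1573]
tip 0.011 [ 11.   -8.6 -18.4] [ 11.    6.9 -18.4]
tip 0.0 [  0.  -10.1   9.1] [0.  8.4 9.1]
tip -0.011 [-11.  -11.6  36.6] [-11.   10.   36.6]
back 0.011 [ 11.   -9.5 -58.6] [ 11.    7.9 -58.5]
back 0.0 [  0.  -11.2 -39. ] [  0.    9.6 -39. ]
back -0.011 [-11.  -12.9 -19.5] [-11.   11.4 -19.4]
outer 0.011 [ 11.  -14.5 -18.4] [ 11.   12.8 -18.4]
outer 0.0 [  0.  -17.2   9.1] [ 0.  15.5  9.1]
outer -0.011 [-11.  -19.9  36.6] [-11.   18.2  36.6]
[ 2.000e-02 -3.967e+01 -3.080e+00  7.200e-01  1.320e+00 -0.000e+00] [-0.07916801  0.25983331  0.02560295] [0.04095523 0.42792525 0.23453525]
```

Solving the wrist view with the known 15 mm gap puts the pad tips about 18 mm behind the reported TCP instead of 19 mm ahead. That explains the empty closes. From here I use an effective grasp point 37 mm behind the TCP, and I'll confirm it by contact.

```bash
cat >> h.py <<'E'
OFF=.037
def E(p,o): return (np.array(p)+o.apply([0,0,OFF]),o)
E
python3 - <<'E'
from h import *
d=np.radians
by=.3611; b=np.array([.466,-.3272]); u=np.array([np.cos(by),np.sin(by)])
o=ori(by,d(35))
rel(E([*(b-.075*u),.05],o),E([*(b-.075*u),.024],o))
E
```

```text
t 5.47 tcp [ 0.4    -0.3522  0.0218] gap 0.176 F [0.  0.4 0.2] q [-1.25  0.77  1.95  0.94  0.67 -0.86]
[1.35, -0.01, 1.02] [0.1, 5.0, -0.0]
[0.05, -0.02, 3.27] [0.1, 5.0, -0.0]
```

>>> carry_out --targets '[[[0,0,0,0,0,0,7],[0.5,0,0.3,0,2,0,7],[1,0,0.6,0,4,0,7],[1.3,0,1,0,5,0,7],[1.0,0,1.6,0,5,0,7],[0.6,0,2.3,0,5,0,7],[0.35,0,2.7,0,5,0,7],[0.35,0,2.7,0,5,0,7]]]'

```text
t: 6.13
tcp_pos: [0.4157, -0.3458, -0.0007]
tool_rot: [0.938, 0.171, 0.296, -0.054]
force: [-0.6, 0.2, -0.3]
finger_gap: 0.822
gripper_force: 0.0
```

>>> carry_out --targets '[[[-0.15,0,0.28,0,0,0,7],[-0.3,0,0.57,0,0,0,7],[-0.3,0,0.57,0,0,0,7],[-0.3,0,0.57,0,0,0,1.5],[-0.3,0,0.57,0,0,0,1.5],[-0.3,0,0.57,0,0,0,1.5],[-0.3,0,0.57,0,0,0,1.5],[-0.3,0,0.57,0,0,0,1.5]]]' --force 100

```text
t: 6.8
tcp_pos: [0.4166, -0.3463, -0.0052]
tool_rot: [0.938, 0.171, 0.296, -0.052]
force: [-4.1, -0.9, 5.6]
finger_gap: 0.437
gripper_force: 100.1
```

```bash
python3 - <<'E'
from h import *
d=np.radians
print("oil",onz("side",384,312,0),onz("scene",259,398,0))
im=cams.snapshot("wrist")[:,:,::-1];cv2.imwrite("pics/w4.png",im)
s=manip.sense();Q=R.from_quat(s["tool_rot"])
by=.3611; b=np.array([.466,-.3272,0]);Ep=s["tcp_pos"]-Q.apply([0,0,OFF])
e=R.from_euler('z',-by).apply(b-Ep);print("bar centre rel E (bar axes)",e.round(4),"x heading",Q.apply([1,0,0]))
o=ori(PY,d(35))
rel(E([*Ep[:2],.06],ori(by,d(35))),E([*Ep[:2],.14],ori(by,d(35))),E(pw(-.26,0,.14),o))
E
```

```text
oil [ 0.68955142 -0.33157255  0.        ] [ 0.70075845 -0.32401812  0.        ]
bar centre rel E (bar axes) [ 0.0742  0.0003 -0.0251] x heading [0.76589251 0.29028187 0.57371169]
t 6.85 tcp [ 0.4166 -0.3463 -0.0052] gap 0.433 F [-3.8 -1.   5.4] q [-1.26  0.86  1.95  1.1   0.7  -1.05]
[2.0, -0.0, -2.86] [0.2, -0.0, 0.1]
[6.59, 0.02, -9.41] [0.2, -0.0, 0.1]
[20.43, -15.19, 0.23] [24.4, 0.1, -34.5]
```

>>> carry_out --targets '[[[0.7,0,-1,0,0,0,1.5],[1.4,0,-2,0,0,0,1.5],[2.8,0,-4,0,0,0,1.5],[4.2,0,-6,0,0,0,1.5],[5.6,0,-8,0,0,0,1.5],[6.6,0,-9.4,0,0,0,1.5],[6.6,0,-9.4,0,0,0,1.5],[6.6,0,-9.4,0,0,0,1.5],[6.6,0,-9.4,0,0,0,1.5]]]' --force 100

```text
t: 7.6
tcp_pos: [0.4164, -0.3451, 0.1079]
tool_rot: [0.938, 0.171, 0.295, -0.053]
force: [-0.5, 0.4, -2.6]
finger_gap: 0.439
gripper_force: 101.0
```

```bash
cat >> h.py <<'E'
def barE(im,I,zoff): # bar top contour -> rect in tool-E frame, in plane of the bar top
    h=cv2.cvtColor(im,cv2.COLOR_BGR2HSV);m=((h[:,:,1]<70)&(h[:,:,2]>120)).astype(np.uint8)
    k,l,st,ce=cv2.connectedComponentsWithStats(m)
    i=max((i for i in range(1,k) if 240<ce[i][0]<340),key=lambda i:st[i,4]);print(st[i],ce[i].round(1))
    b=l==i
    for v in range(st[i,1]+8,st[i,1]+st[i,3]-8,25):
        c=np.where(b[v])[0];print(v,c.min(),c.max())
E
python3 - <<'E'
from h import *
d=np.radians
for f in("pics/w4.png",None):
    im=cv2.imread(f) if f else cams.snapshot("wrist")[:,:,::-1].copy()
    if not f: cv2.imwrite("pics/w5.png",im)
    barE(im,None,0)
o=ori(PY,d(35))
s=manip.sense();print(s["gripper_force"])
rel(E(pw(-.26,0,.14),o))
E
```

```text
[  240    12    97   311 26955] [288.9 173.1]
20 253 326
45 251 328
70 250 329
95 249 329
120 248 331
145 246 332
170 245 333
195 244 333
220 242 335
245 241 335
270 243 334
295 242 335
[  241    11    96   312 26658] [288.8 175. ]
19 253 326
44 252 327
69 250 328
94 249 329
119 247 330
144 247 331
169 245 332
194 244 333
219 242 334
244 241 335
269 243 334
294 242 335
101.04504346847534
t 7.65 tcp [ 0.4164 -0.3449  0.1076] gap 0.438 F [ 0.2  1.3 -3. ] q [-1.26  0.62  1.93  0.88  0.84 -0.73]
[13.93, -15.08, 9.48] [24.2, 0.0, -34.5]
```

Lifted. The bar sits the same in the wrist image as before the lift (rows 11..323, columns within 1 px), so it did not slip.

>>> carry_out --targets '[[[2,-2.2,1.4,3.5,0,-5,1.5],[4,-4.4,2.8,7,0,-10,1.5],[6,-6.6,4.1,10.5,0,-15,1.5],[8,-8.8,5.5,14,0,-20,1.5],[10,-11,6.9,17.5,0,-25,1.5],[12,-13,8.2,21,0,-30,1.5],[13.9,-15.1,9.5,24.2,0,-34.5,1.5],[13.9,-15.1,9.5,24.2,0,-34.5,1.5],[13.9,-15.1,9.5,24.2,0,-34.5,1.5],[13.9,-15.1,9.5,24.2,0,-34.5,1.5]]]'

```text
t: 8.48
tcp_pos: [0.5205, -0.1446, 0.1092]
tool_rot: [0.814, 0.497, 0.256, -0.157]
force: [-0.3, -0.2, -3.0]
finger_gap: 0.433
gripper_force: 101.8
```

```bash
python3 - <<'E'
from h import *
d=np.radians
cv2.imwrite("pics/w6.png",cams.snapshot("wrist")[:,:,::-1]);
o=ori(PY,d(35))
rel(E(pw(-.23,0,.0605),o),E(pw(-.15,0,.0605),o))
E
```

```text
t 8.53 tcp [ 0.5204 -0.1452  0.1094] gap 0.435 F [ 1.2 -0.2 -2.7] q [-0.81  0.66  1.79  0.68  1.04 -0.8 ]
[-2.0, -0.01, 8.27] [0.0, 0.1, -0.1]
[4.56, -0.02, 12.85] [0.0, 0.1, -0.1]
```

View pics/w6.png

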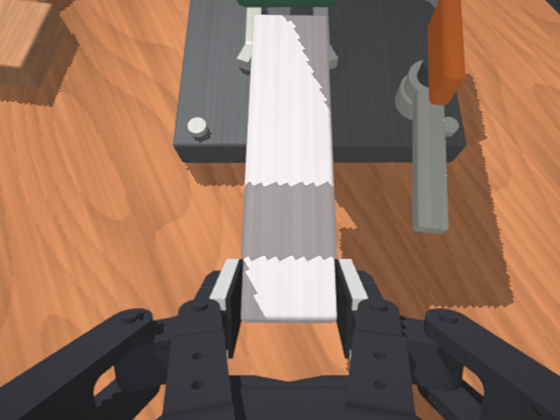

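The wrist view shows the bar held straight, pointing into the rail mouths at (245,60) and (333,60). The plate's front top corners are at about (174,147) and (466,149). I check the lateral offset with them.

```bash
python3 - <<'E'
from h import *
def inp(P): return R.from_euler('z',-PY).apply(P-np.array([*PT,0])).round(4)
for nm,u,v,z in(("FL",174,147,.03),("FR",466,149,.03),("railL",245,60,.04),("railR",334,61,.04)): print(nm,inp(onz("wrist",u,v,z)))
for nm,u,v in(("bar fl",254,15),("bar fr",328,15),("bar bl",244,318),("bar br",336,318)): print(nm,inp(onz("wrist",u,v,.13)))
im=cv2.imread("pics/w6.png").astype(int);g=im.sum(2)
for v in(80,100,120,135): 
    r=im[v];wood=(r[:,2]-r[:,0]>40);print(v,[int(x) for x in np.where(np.diff(wood.astype(int)))[0]])
E
```

```text
FL [-0.1298  0.0889  0.03  ]
FR [-0.132  -0.1366  0.03  ]
railL [-0.0547  0.0357  0.04  ]
railR [-0.0559 -0.037   0.04  ]
bar fl [-0.1082  0.0187  0.13  ]
bar fr [-0.1083 -0.0209  0.13  ]
bar bl [-0.2645  0.0178  0.13  ]
bar br [-0.2645 -0.018   0.13  ]
80 [180, 427]
100 [177, 428, 450, 457]
120 [175, 461]
135 [173, 464]
```

```bash
python3 - <<'E'
from h import *
d=np.radians
o=ori(PY,d(35))
rel(E(pw(-.25,0.0005,.0605),o),E(pw(-.20,.0005,.0605),o),E(pw(-.11,.0005,.0605),o))
E
```

```text
t 8.53 tcp [ 0.5204 -0.1452  0.1094] gap 0.435 F [ 1.2 -0.2 -2.7] q [-0.81  0.66  1.79  0.68  1.04 -0.8 ]
[-3.64, -0.05, 7.13] [0.0, 0.1, -0.1]
[0.46, -0.06, 9.99] [0.0, 0.1, -0.1]
[7.84, -0.08, 15.14] [0.0, 0.1, -0.1]
```

>>> carry_out --targets '[[[-1.5,-0.05,2.8,0,0,0,1.5],[-2.8,-0.05,5.3,0,0,0,1.5],[-3.64,-0.05,7.13,0,0,0,1.5],[-3.64,-0.05,7.13,0,0,0,1.5],[-2,-0.05,8.3,0,0,0,1.5],[0.46,-0.06,10,0,0,0,1.5],[2.1,-0.06,11.1,0,0,0,1.5],[3.7,-0.07,12.3,0,0,0,1.5],[5.3,-0.07,13.4,0,0,0,1.5],[6.5,-0.08,14.2,0,0,0,1.5],[6.5,-0.08,14.2,0,0,0,1.5]]]'

```text
t: 9.45
tcp_pos: [0.5822, -0.0233, 0.0326]
tool_rot: [0.814, 0.498, 0.257, -0.157]
force: [-0.1, 0.3, -4.1]
finger_gap: 0.436
gripper_force: 102.1
```

```bash
python3 - <<'E'
from h import *
d=np.radians
o=ori(PY,d(35))
s=manip.sense();Q=R.from_quat(s["tool_rot"]);print("E press",R.from_euler('z',-PY).apply(s["tcp_pos"]-Q.apply([0,0,OFF])-[*PT,0]).round(4))
rel(E(pw(-.102,.0005,.058),o),E(pw(-.102,.0005,.0555),o),E(pw(-.0942,.0005,.0555),o),E(pw(-.0915,.0005,.0555),o))
E
```

```text
E press [-0.1243  0.0007  0.0629]
t 9.45 tcp [ 0.5822 -0.0233  0.0326] gap 0.436 F [-0.1  0.3 -4.1] q [-0.56  0.8   1.81  0.9   0.82 -0.81]
[1.55, 0.01, 1.68] [0.0, -0.0, 0.1]
[1.4, 0.01, 1.89] [0.0, -0.0, 0.1]
[2.04, 0.01, 2.34] [0.0, -0.0, 0.1]
[2.26, 0.01, 2.49] [0.0, -0.0, 0.1]
```

>>> carry_out --targets '[[[0.8,0,0.85,0,0,0,1.5],[1.55,0,1.68,0,0,0,1.5],[1.4,0,1.89,0,0,0,1.5],[1.4,0,1.89,0,0,0,1.5],[1.6,0,2.05,0,0,0,1.5],[1.8,0,2.18,0,0,0,1.5],[1.8,0,2.18,0,0,0,1.5]]]'

```text
t: 10.03
tcp_pos: [0.5949, -0.0017, 0.0248]
tool_rot: [0.814, 0.497, 0.257, -0.155]
force: [-3.2, -3.3, 5.4]
finger_gap: 0.433
gripper_force: 103.3
```

```bash
cat >> h.py <<'E'
def Ep():
    s=manip.sense();Q=R.from_quat(s["tool_rot"]);f=R.from_euler('z',-PY)
    print("E press",f.apply(s["tcp_pos"]-Q.apply([0,0,OFF])-[*PT,0]).round(4),"F press",f.apply(s["force"]).round(1),"M",s["ft_torque"].round(2))
E
python3 - <<'E'
from h import *
Ep();o=ori(PY,np.radians(35))
rel(E(pw(-.0942,.0005,.0555),o),E(pw(-.0915,.0005,.0555),o))
E
```

```text
E press [-0.0992 -0.0007  0.0552] F press [-4.4  1.3  5.4] M [-0.18  0.25  0.17]
t 10.03 tcp [ 0.5949 -0.0017  0.0248] gap 0.433 F [-3.2 -3.3  5.4] q [-0.51  0.82  1.8   0.93  0.79 -0.8 ]
[0.44, -0.13, 0.26] [0.2, 0.0, 0.0]
[0.66, -0.13, 0.42] [0.2, 0.0, 0.0]
```

>>> carry_out --targets '[[[0.16,0,0.11,0,0,0,1.5],[0.33,0,0.23,0,0,0,1.5],[0.45,0,0.31,0,0,0,1.5],[0.57,0,0.4,0,0,0,1.5],[0.57,0,0.4,0,0,0,1.5]]]'

```text
t: 10.45
tcp_pos: [0.5979, 0.0037, 0.0248]
tool_rot: [0.814, 0.497, 0.257, -0.155]
force: [-4.6, -6.5, 8.1]
finger_gap: 0.434
gripper_force: 103.8
```

```bash
python3 -c "
from h import *
Ep()"
```

```text
E press [-0.0931 -0.0009  0.0552] F press [-7.8  1.1  8.1] M [-0.4   0.53  0.39]
```

>>> carry_out --targets '[[[0.16,0,0.11,0,0,0,1.5],[0.33,0,0.23,0,0,0,1.5],[0.33,0,0.23,0,0,0,1.5]]]'

```text
t: 10.7
tcp_pos: [0.598, 0.0037, 0.0247]
tool_rot: [0.815, 0.498, 0.255, -0.152]
force: [-17.6, -21.0, 16.6]
finger_gap: 0.432
gripper_force: 105.8
```

```bash
python3 -c "
from h import *
Ep()"
```

```text
E press [-0.0928 -0.0009  0.0552] F press [-26.7   6.1  16.6] M [-1.51  2.    0.86]
```

>>> carry_out --targets '[[[-0.16,0,-0.11,0,0,0,1.5],[-0.29,0,-0.2,0,0,0,1.5],[-0.29,0,-0.2,0,0,0,1.5],[-0.29,0,-0.2,0,0,0,7],[-0.29,0,-0.2,0,0,0,7],[-0.29,0,-0.2,0,0,0,7],[-0.29,0,-0.2,0,0,0,7],[-0.29,0,-2,0,0,0,7],[-0.29,0,-5,0,0,0,7],[-0.29,0,-8,0,0,0,7],[-0.29,0,-8,0,0,0,7],[-0.29,0,-8,0,0,0,7]]]'

```text
t: 11.7
tcp_pos: [0.5783, -0.0347, 0.0887]
tool_rot: [0.814, 0.497, 0.257, -0.154]
force: [0.5, 0.3, 0.1]
finger_gap: 0.815
gripper_force: 0.0
```

```bash
python3 - <<'E'
from h import *
Ep()
I=cams.camera_info("wrist");im=cams.snapshot("wrist")[:,:,::-1].copy();cv2.imwrite("pics/w7.png",im)
d=np.radians
o=ori(PY,0)
rel(E(pw(-.12,-.08,.20),o),E(pw(-.09,-.105,.16),o))
E
```

```text
E press [-0.1362 -0.0009  0.119 ] F press [ 0.5 -0.3  0.1] M [-0.2   0.11 -0.03]
t 11.75 tcp [ 0.5776 -0.0337  0.0878] gap 0.820 F [0.4 0.6 0.4] q [-0.58  0.7   1.8   0.81  0.9  -0.71]
[3.85, 8.01, -6.47] [0.1, -34.9, -0.0]
[4.02, 10.5, -1.46] [0.1, -34.9, -0.0]
```

View pics/w7.png

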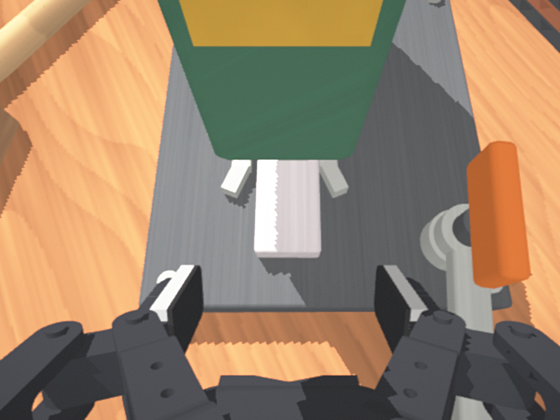

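```bash
python3 - <<'E'
from h import *
f=lambda u,v,z: R.from_euler('z',-PY).apply(onz("wrist",u,v,z)-[*PT,0]).round(4)
print("tail",f(255,250,.046),f(321,250,.046))
for a in((470,185),(515,145),(475,283),(528,275)): print("wing top",f(*a,.102))
im=cv2.imread("pics/w7.png");h=cv2.cvtColor(im,cv2.COLOR_BGR2HSV)
m=((h[:,:,0]>3)&(h[:,:,0]<13)&(h[:,:,1]>190)&(h[:,:,2]>215)).astype(np.uint8);m[:,:440]=0
k,l,st,ce=cv2.connectedComponentsWithStats(m);i=1+st[1:,4].argmax();print(st[i],ce[i],f(*ce[i],.102))
for z in(.102,):
  ct=max(cv2.findContours((l==i).astype(np.uint8),0,cv2.CHAIN_APPROX_NONE)[0],key=len)[:,0]
  print(cv2.minAreaRect(np.array([f(u,v,z)[:2] for u,v in ct],np.float32)*1000))
E
```

```text
tail [-0.0961  0.0202  0.046 ] [-0.0961 -0.0188  0.046 ]
wing top [-0.0796 -0.0832  0.102 ]
wing top [-0.0585 -0.1085  0.102 ]
wing top [-0.1247 -0.0777  0.102 ]
wing top [-0.1213 -0.1007  0.102 ]
[518 183   1   1   1] [518. 183.] [-0.0786 -0.1056  0.102 ]
((-78.5999984741211, -105.5999984741211), (0.0, 0.0), 0.0)
```

>>> carry_out --targets '[[[0.5,1.5,-3,0,-7,0,8.5],[1.2,3,-6,0,-14,0,8.5],[2,5,-6.5,0,-21,0,8.5],[3,7,-6.5,0,-28,0,8.5],[3.8,9,-5.5,0,-35,0,8.5],[4.0,10.5,-3,0,-35,0,8.5],[4.0,10.5,-1.5,0,-35,0,8.5],[4.0,10.5,-1.5,0,-35,0,8.5],[4.0,10.5,-1.5,0,-35,0,8.5]]]'

```text
t: 12.5
tcp_pos: [0.679, -0.0585, 0.1198]
tool_rot: [0.853, 0.522, -0.003, -0.002]
force: [-0.0, -1.2, -0.0]
finger_gap: 0.997
gripper_force: 0.0
```

```bash
python3 - <<'E'
from h import *
Ep()
f=lambda u,v,z: R.from_euler('z',-PY).apply(onz("wrist",u,v,z)-[*PT,0])
im=cams.snapshot("wrist")[:,:,::-1].copy();cv2.imwrite("pics/w8.png",im)
h=cv2.cvtColor(im,cv2.COLOR_BGR2HSV)
m=((h[:,:,0]>3)&(h[:,:,0]<13)&(h[:,:,1]>180)&(h[:,:,2]>120)).astype(np.uint8)
m=cv2.morphologyEx(m,cv2.MORPH_OPEN,np.ones((5,5)))
k,l,st,ce=cv2.connectedComponentsWithStats(m)
for i in range(1,k):
  if st[i,4]>300:
    ct=max(cv2.findContours((l==i).astype(np.uint8),0,cv2.CHAIN_APPROX_NONE)[0],key=len)[:,0]
    print(st[i],ce[i].round(0),cv2.minAreaRect(np.array([f(u,v,.102)[:2] for u,v in ct],np.float32)*1000))
rel(E(pw(-.09,-.105,.095),ori(PY,0)))
E
```

```text
E press [-0.0901 -0.1019  0.1568] F press [-1.  -0.5 -0. ] M [-0.03  0.02  0.02]
[ 276  174   37  130 3168] [294. 238.] ((-86.08321380615234, -104.46503448486328), (12.95756721496582, 70.65850830078125), 83.4944076538086)
t 12.55 tcp [ 0.6796 -0.0598  0.1211] gap 0.996 F [-0.6 -0.5 -0.1] q [-0.25  0.71  1.35 -0.    1.08  0.22]
[0.12, 0.26, 6.31] [-0.2, 0.1, -0.0]
```

View pics/w8.png

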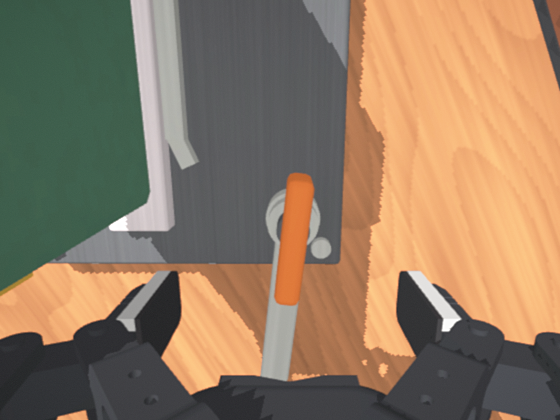

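The knob wing shows at (276..313, 174..304) and measures 71x13 mm, centred at press (-86,-104.5) and already turned about 6.5 degrees clockwise. The tail and the wing both lie about 3.5 mm further along press x than my fit, so I shift the press pose.

```bash
cat >> h.py <<'E'
PT=PT+.0033*np.array([np.cos(PY),np.sin(PY)])
E
python3 - <<'E'
from h import *
rel(E(pw(-.09,-.1047,.093),ori(PY-np.radians(6.5),0)))
E
```

```text
t 12.55 tcp [ 0.6796 -0.0598  0.1211] gap 0.996 F [-0.6 -0.5 -0.1] q [-0.25  0.71  1.35 -0.    1.08  0.22]
[0.45, 0.23, 6.51] [-0.2, 0.1, 6.5]
```

>>> carry_out --targets '[[[0.45,0.23,1,0,0,6.5,8.5],[0.45,0.23,3,0,0,6.5,6],[0.45,0.23,5,0,0,6.5,6],[0.45,0.23,6.5,0,0,6.5,5],[0.45,0.23,6.5,0,0,6.5,3],[0.45,0.23,6.5,0,0,6.5,0.5],[0.45,0.23,6.5,0,0,6.5,0.5],[0.45,0.23,6.5,0,0,6.5,0.5],[0.45,0.23,6.5,0,0,6.5,0.5],[0.45,0.23,6.5,0,0,6.5,0.5]]]' --force 80

```text
t: 13.38
tcp_pos: [0.6827, -0.0568, 0.0592]
tool_rot: [0.882, 0.472, -0.003, -0.001]
force: [-6.6, 1.1, 1.8]
finger_gap: 0.147
gripper_force: 91.5
```

>>> carry_out --targets '[[[0,0,0,0,0,3,0.5],[0,0,0,0,0,7,0.5],[0,0,0,0,0,11,0.5],[0,0,0,0,0,15,0.5],[0,0,0,0,0,19,0.5],[0,0,0,0,0,23,0.5],[0,0,0,0,0,27,0.5],[0,0,0,0,0,31,0.5]]]'

```text
t: 14.05
tcp_pos: [0.6834, -0.0576, 0.0593]
tool_rot: [0.976, 0.217, -0.002, 0.0]
force: [-4.3, -0.2, 1.0]
finger_gap: 0.147
gripper_force: 91.0
```

```bash
python3 -c "
from h import *
Ep();rel();print(manip.sense()['gripper_force'])"
```

```text
E press [-0.0906 -0.1052  0.0963] F press [-2.1  3.8  1. ] M [0.08 0.69 0.09]
t 14.05 tcp [ 0.6834 -0.0576  0.0593] gap 0.147 F [-4.3 -0.2  1. ] q [-0.25  0.79  1.38 -0.    0.97  0.89]
91.02109841870956
```

>>> carry_out --targets '[[[0,0,0,0,0,5,0.5],[0,0,0,0,0,10,0.5],[0,0,0,0,0,15,0.5],[0,0,0,0,0,20,0.5],[0,0,0,0,0,25,0.5],[0,0,0,0,0,30,0.5],[0,0,0,0,0,35,0.5],[0,0,0,0,0,40,0.5],[0,0,0,0,0,44,0.5],[0,0,0,0,0,46,0.5],[0,0,0,0,0,46,0.5]]]'

```text
t: 14.97
tcp_pos: [0.6835, -0.0592, 0.0593]
tool_rot: [0.984, -0.179, -0.002, 0.002]
force: [-4.9, -4.1, -0.7]
finger_gap: 0.142
gripper_force: 91.2
```

```bash
python3 -c "
from h import *
Ep();rel();s=manip.sense();print(s['gripper_force']);x=R.from_quat(s['tool_rot']).apply([1,0,0]);print(np.degrees(PY-np.arctan2(x[1],x[0])))"
```

```text
E press [-0.0918 -0.106   0.0963] F press [-5.9  2.5 -0.7] M [-0.21  0.69  0.46]
t 14.97 tcp [ 0.6835 -0.0592  0.0593] gap 0.142 F [-4.9 -4.1 -0.7] q [-0.25  0.79  1.38 -0.01  0.97  1.69]
91.17885502244462
83.49730532375104
```

Clamp turned to about 83.5 degrees (1.457 rad), its stop. Now I release, lift, check from above, then go over to the lever.

>>> carry_out --targets '[[[0,0,0,0,0,0,4],[0,0,0,0,0,0,4],[0,0,0,0,0,0,4],[0,0,-3,0,0,0,4],[0,0,-7,0,0,0,4],[0,0,-11,0,0,0,4],[0,0,-15,0,0,-7,4],[0,0,-19,0,0,-14,4],[0,0,-23,0,0,-21,2],[0,0,-27,0,0,-28,0],[0,0,-31,0,0,-35,0],[0,0,-33,0,0,-42,0]]]'

```text
t: 15.97
tcp_pos: [0.6876, -0.0568, 0.3959]
tool_rot: [0.982, 0.188, 0.005, 0.003]
force: [0.6, -0.9, 0.6]
finger_gap: 0.002
gripper_force: 0.0
```

```bash
python3 - <<'E'
from h import *
Ep()
a=cams.snapshot("scene")[225:335,260:410,::-1];b=cams.snapshot("side")[130:270,235:355,::-1]
cv2.imwrite("pics/s2.png",np.hstack([cv2.resize(a,(450,330),interpolation=2),cv2.resize(b,(283,330),interpolation=2)]))
o=ori(PY,0)
rel(E(pw(-.09,.125,.42),o),E(pw(-.09,.125,.36),o))
E
```

```text
E press [-0.0882 -0.108   0.4329] F press [-0.5 -1.   0.6] M [-0.03 -0.02 -0.01]
t 16.07 tcp [ 0.6882 -0.057   0.3956] gap -0.000 F [ 0.1 -0.4 -0.6] q [-0.24  0.49  1.01 -0.    1.63  0.95]
[-15.65, -17.42, 0.92] [0.8, -0.4, -41.4]
[-15.72, -17.48, 6.92] [0.8, -0.4, -41.4]
```

View pics/s2.png

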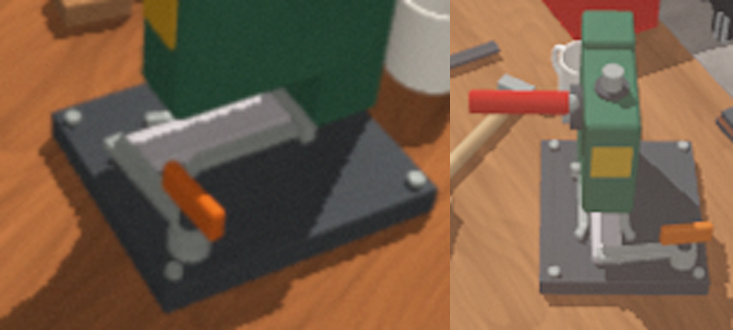

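The toe lies across the bar's tail (left crop, from (190,240) to (115,145)), the bar is between the rails, and the lever is still up.

>>> carry_out --targets '[[[-2,-2.2,0.5,0,0,-7,0],[-4,-4.4,0.9,0,0,-14,0],[-6.5,-7.2,0.9,0,0,-21,0],[-9,-10,0.9,0,0,-28,0],[-11.5,-12.8,0.9,0,0,-35,0],[-14,-15.5,0.9,0,0,-41.4,0],[-15.7,-17.4,2,0.8,-0.4,-41.4,0],[-15.7,-17.4,5,0.8,-0.4,-41.4,0],[-15.7,-17.4,6.5,0.8,-0.4,-41.4,0],[-15.7,-17.4,6.5,0.8,-0.4,-41.4,0]]]'

```text
t: 16.9
tcp_pos: [0.4732, 0.0489, 0.3196]
tool_rot: [0.854, 0.52, -0.008, -0.008]
force: [-0.1, 0.9, 1.6]
finger_gap: -0.0
gripper_force: 0.3
```

```bash
python3 - <<'E'
from h import *
Ep();o=ori(PY,0);g=[]
for a in(45,40,35,30,25,20,15,10,5,0,-4,-7,-9):
    r=np.radians(a);g.append(E(pw(.03-.17*np.cos(r),.125,.2+.17*np.sin(r)+.014+.018),o))
rel(*g)
E
```

```text
E press [-0.0917  0.1298  0.3566] F press [0.8 0.5 1.6] M [ 0.08  0.03 -0.05]
t 16.90 tcp [0.4732 0.0489 0.3196] gap -0.000 F [-0.1  0.9  1.6] q [-0.13  0.21  1.64  0.    1.31  0.34]
[0.17, 0.56, 0.42] [-1.2, 0.3, -0.2]
[-0.83, 0.59, 1.52] [-1.2, 0.3, -0.2]
[-1.72, 0.62, 2.7] [-1.2, 0.3, -0.2]
[-2.51, 0.65, 3.96] [-1.2, 0.3, -0.2]
[-3.19, 0.68, 5.28] [-1.2, 0.3, -0.2]
[-3.75, 0.71, 6.65] [-1.2, 0.3, -0.2]
[-4.19, 0.74, 8.07] [-1.2, 0.3, -0.2]
[-4.5, 0.77, 9.52] [-1.2, 0.3, -0.2]
[-4.69, 0.8, 10.99] [-1.2, 0.3, -0.2]
[-4.75, 0.83, 12.47] [-1.2, 0.3, -0.2]
[-4.7, 0.85, 13.65] [-1.2, 0.3, -0.2]
[-4.61, 0.87, 14.54] [-1.2, 0.3, -0.2]
[-4.52, 0.88, 15.13] [-1.2, 0.3, -0.2]
```

>>> carry_out --targets '[[[0.17,0.5,0.2,-1,0,0,0],[0.17,0.5,0.42,-1,0,0,0],[-0.3,0.5,1,-1,0,0,0],[-0.83,0.55,1.52,-1,0,0,0],[-1.3,0.6,2.1,-1,0,0,0],[-1.72,0.6,2.7,-1,0,0,0],[-2.1,0.6,3.3,-1,0,0,0],[-2.5,0.65,4,-1,0,0,0],[-2.5,0.65,4,-1,0,0,0]]]'

```text
t: 17.65
tcp_pos: [0.4696, 0.0207, 0.2835]
tool_rot: [0.854, 0.52, -0.002, 0.004]
force: [-3.8, -3.3, 7.3]
finger_gap: 0.005
gripper_force: 3.8
```

```bash
python3 - <<'E'
from h import *
Ep();o=ori(PY,0);g=[]
b=cams.snapshot("side")[:,:,::-1];cv2.imwrite("pics/s3.png",b)
for a in(30,25,20,15,10,5,0,-4,-7,-9):
    r=np.radians(a);g.append(E(pw(.03-.17*np.cos(r),.125,.2+.17*np.sin(r)+.014+.018),o))
rel(*g)
E
```

```text
E press [-0.1183  0.121   0.3205] F press [-4.6  1.9  7.3] M [-0.77  0.88 -0.02]
t 17.70 tcp [0.4697 0.021  0.2839] gap -0.002 F [-4.4 -4.   7.3] q [-0.19  0.23  1.72 -0.01  1.19  0.29]
[0.11, -0.41, 0.39] [0.2, 0.4, -0.2]
[-0.56, -0.42, 1.71] [0.2, 0.4, -0.2]
[-1.12, -0.42, 3.08] [0.2, 0.4, -0.2]
[-1.56, -0.43, 4.5] [0.2, 0.4, -0.2]
[-1.87, -0.43, 5.95] [0.2, 0.4, -0.2]
[-2.05, -0.44, 7.42] [0.2, 0.4, -0.2]
[-2.11, -0.44, 8.9] [0.2, 0.4, -0.2]
[-2.06, -0.45, 10.09] [0.2, 0.4, -0.2]
[-1.97, -0.45, 10.97] [0.2, 0.4, -0.2]
[-1.88, -0.46, 11.56] [0.2, 0.4, -0.2]
```

>>> carry_out --targets '[[[0,-0.2,0.5,0,0,0,0],[-0.5,-0.4,1.7,0,0,0,0],[-1.1,-0.4,3.1,0,0,0,0],[-1.5,-0.4,4.5,0,0,0,0],[-1.8,-0.4,5.9,0,0,0,0],[-2,-0.4,7.4,0,0,0,0],[-2.1,-0.4,8.9,0,0,0,0],[-2,-0.4,9.8,0,0,0,0],[-2,-0.4,10.4,0,0,0,0],[-2,-0.4,10.9,0,0,0,0],[-2,-0.4,10.9,0,0,0,0]]]'

```text
t: 18.62
tcp_pos: [0.46, 0.0042, 0.1791]
tool_rot: [0.854, 0.521, 0.0, 0.006]
force: [-10.4, -4.2, 39.8]
finger_gap: -0.001
gripper_force: 19.6
```

```bash
python3 - <<'E'
from h import *
Ep();rel()
E
```

```text
E press [-0.1375  0.1222  0.2161] F press [-8.5  7.4 39.8] M [-0.97  1.88 -0.06]
t 18.62 tcp [0.46   0.0042 0.1791] gap -0.001 F [-10.4  -4.2  39.8] q [-0.23  0.36  1.88 -0.01  0.89  0.25]
```

Force has jumped to 40 N with the handle at about -6 degrees, so the lever is at its stop. I hold briefly, then follow it back up.

>>> carry_out --targets '[[[0,0,0.2,0,0,0,0],[0,0,0.2,0,0,0,0],[0,0,-0.5,0,0,0,0],[0,0,-1.5,0,0,0,0],[-0.1,0,-3,0,0,0,0],[0,0,-4.5,0,0,0,0],[0.2,0,-6,0,0,0,0],[0.6,0,-7.4,0,0,0,0],[1.1,0,-8.8,0,0,0,0],[1.8,0,-10.2,0,0,0,0],[2.6,0,-11.4,0,0,0,0],[3.5,0,-12.6,0,0,0,0]]]'

```text
t: 19.62
tcp_pos: [0.4753, 0.0383, 0.3018]
tool_rot: [0.854, 0.52, 0.001, 0.004]
force: [-0.1, 0.4, 0.5]
finger_gap: 0.003
gripper_force: 0.3
```

>>> carry_out --targets '[[[0.5,0,-1,0,0,0,0],[1,0,-2,0,0,0,0],[1,0,-4,0,0,0,0],[1,0,-7,0,0,0,0],[1,0,-10,0,0,0,0],[1,0,-10,0,0,0,0]]]'

```text
t: 20.12
tcp_pos: [0.4818, 0.0472, 0.4066]
tool_rot: [0.854, 0.52, 0.005, 0.007]
force: [0.7, -0.4, -0.2]
finger_gap: 0.001
gripper_force: 0.0
```

```bash
python3 - <<'E'
from h import *
Ep();rel()
a=cams.snapshot("scene")[120:335,220:420,::-1];b=cams.snapshot("side")[90:290,195:365,::-1]
cv2.imwrite("pics/s4.png",np.hstack([cv2.resize(a,(400,430),interpolation=2),cv2.resize(b,(366,430),interpolation=2)]))
E
```

```text
E press [-0.0895  0.1228  0.4436] F press [-0.1 -0.8 -0.2] M [-0.05 -0.08  0.04]
t 20.12 tcp [0.4818 0.0472 0.4066] gap 0.001 F [ 0.7 -0.4 -0.2] q [-0.13  0.14  1.49 -0.    1.49  0.35]
```

View pics/s4.png

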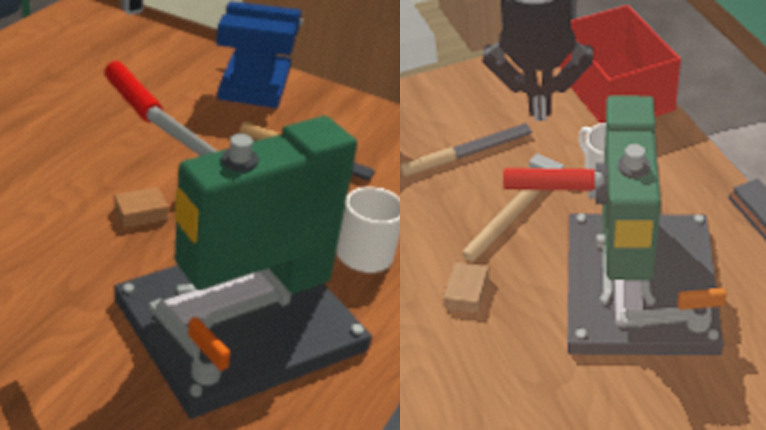

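The lever is back up (red handle at (130,90) in the left crop), and the bar is clamped with the toe across it. The gripper is well clear and nothing else has moved.

```bash
python3 -c "
from station import sign_off
print(sign_off())"
```

```text
the job is handed in; nothing more can be done
None
```

The job is handed in at about 20 s of the 64 s allowed; sign-off returned no verdict. The bar is home against the back stop, the clamp is at its end stop with the toe over the bar, and the lever was pulled to its stop (about 0.88 rad by my estimate, with force rising to 40 N) and is back up.

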